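# Hold a test pane to the light viewer

### The arm

A 6-joint arm with a two-finger parallel gripper is mounted at the origin on the work surface. World frame = base frame: x ahead of the robot, y to its left, z up, the work surface at z = 0. Lengths are in m, angles in degrees, forces in N, time in s.
With the tool pointing down it reaches from about 0.35 to 0.875 m from the base axis. Payload 4.2 kg.
Tool frame: the origin (TCP) lies on the mounting face of the last link; the fingertips stand 182 mm ahead of it and the grasp point (between the pads) lies 164 mm ahead of it (r.tcp_to_grasp is the distance from the TCP to the grasp point, in m); z points along the fingers, y is the line along which they close (so a half turn about z gives the same grasp; the last joint's range is limited). The gripper opens to 87 mm and grips with 3 to 60 N. Pads are 19 mm wide; open, the fingers measure 117 mm over their backs; the gripper's body (75 mm by 190 mm) begins 51 mm behind the grasp point.
Start: joints at [87.812, 22.042, 0.453, 0, -68.411, -14.817], TCP at [0.183, 0.598, 0.405] pointing down, gripper open.
Joint ranges: [-179.83, 179.83], [-69.29, 118.12], [-61.27, 80.66], [-181.25, 117.63], [-171.15, -9.14], [-177.46, 177.46]. Speed limits (degrees/s): [159.86, 159.86, 180, 180, 180, 180].

### API

Orientations are given as a 3x3 rotation matrix whose columns are the frame's x, y, z axes.
In Python, from station import sense, eyes, r gives the robot as it stands.
- The arm moves only by the tool jog_arm, never from a script. Its argument "increments" is a list of rows, each a list of 4 numbers: the shift along the tool's x, y, z normalised to -1 to 1, where 1 is 0.02 m, then the turn about the tool's z normalised to -1 to 1, where 1 is 0.08 rad. A call has 1 to 10 rows; each row shifts and turns the commanded pose from where the row before left it, along the tool's axes as they then stand; what a row does not reach is not made up. A row lasts 1/10 s, in which the tool goes at most 50 mm and 8.59 degrees, less where a joint would pass 70% of its speed; a pose out of reach is approached as far as the arm can. A call with a number of a shift or a turn outside -1 to 1 is refused whole. A call with a gripper value outside its range is refused whole. "grip" is the finger opening in mm, from 0 to 87, set as the call begins (left out, the last holds). The fingers move at their own pace and stop on an object; the grip force is fixed at half the most. Time passes only in rows, so rows that do not move let the fingers close. It gives the time, the measured TCP pose, the force, the opening and the grip force at its end, in the units of the state.
- sense(): the state, without advancing time (a new reading comes with each control period).
- eyes.capture(name): name is "scene" or "top"; returns the picture (384x512x3 uint8, blue, green, red); there is no depth.
- eyes.get_calibration(name): a dict with "camera_matrix" (3x3 intrinsics, pixels), "R" (3x3) and "t" (3): a world point X has camera coordinates R X + t. Camera axes: x right, y down, z forward; pixel columns grow to the right and rows downward; lengths in m; the calibration is good to about 2 mm. A picture is of the moment at which its call begins. get_calibration takes no time and is no camera call.
- r.finish_job(): hands the job in; it is judged then, once.
Trained networks look in the newest picture that a camera, given by its name, has taken for a name from the list of things; names that differ only in an ending like _2 or _b are one class to them, and where a whole thing is asked for, a point or a joint stands for the part that bears it (a point fixed in the world has none). Each returns a list of dicts, best first, with "conf" (0 to 1); they miss things now and then, are a little off and sometimes report something else, mostly with a low value. They report only what shows in the picture. A call takes as long as a camera call. They do not tell look-alikes from the thing itself.
- eyes.spot_in(camera, name): "centre" ([x, y, z] in m, in world coordinates, good to about 4 mm: the middle of the surface that is visible of it).
- eyes.outline_of(camera, name): "mask" (384x512 bool, what is visible of it).
The state is a dict: "time_s": time; "joints": joint angles; "joint_velocities": joint speeds; "effort": joint torques, N m; "tcp_pos": TCP position; "ee_rot": TCP orientation; "wrist_force": force on the tool from outside, world axes, zero at the start; "moment": the same for the moment, N m; "gripper_width": opening from 0.0 (shut) to 1.0 (fully open); "gripper_force": force on a finger pad.
Only numpy, scipy, OpenCV 4.12 (cv2) and the standard library are available. Lean on these libraries where they do the work, as an engineer would, in place of code of your own. Each camera call takes 0.05 s, during which the arm holds its last target. There are 200 camera calls.

### The job

Take the orange-framed test pane by its top edge, slide it straight up until it is clear of the rack, then lean it over and hold it in the air before the viewer's sloping light screen: parallel to the screen, centred on it and about 80 mm off its face. Finish while still holding it there, steady in the gripper; do not touch the viewer, and leave the other panes in the rack and everything else where it stands.

Things in the scene. Friction and masses are not known exactly. Their poses are not given: they have to be found in the camera images.
- orange_pane: test pane, orange plastic frame with amber glass, upright in one of the rack's three slots (which one varies). 8 mm thick, 80 wide, 100 tall, 0.09 to 0.18 kg. Its top bar, for gripping, is 30 mm high and 8 thick over the whole width; side and bottom bars 10 mm wide, 8 thick; glass 4 thick. Origin: centre of the underside; x is the pane's normal, y along its width, z to its top edge
- orange_pane_mid (a point): centre of the orange pane, 50 mm above its underside; axes as the pane
- orange_pane_low (a point): centre of the orange pane's underside; axes as the pane
- green_pane: same framed pane as orange_pane but with a green frame, in another slot of the rack; origin at the centre of its underside; bystander
- grey_pane: same framed pane as orange_pane but with a grey frame, in another slot of the rack; origin at the centre of its underside; bystander
- rack: white slotted rack, 170 mm (x) x 106 (y), fixed; yaw varies. Slots at x = -60, 0, +60 mm, each 11 mm wide in x and 84 long in y. Panes stand on its floor, 10 mm above the bench; its teeth reach 55 mm above the bench, so a pane in its slot reaches 110 mm and its upper 55 mm stand free. Origin on the bench at its centre, z up
- viewer: housing of the light viewer with the screen, fixed, footprint 150 mm (x) x 160 (y); highest point, the screen's upper edge on its -x side, 123 mm above the bench. Origin on the bench at its centre, z up; the screen faces its +x side and upward. It and the rack may trade sides of the bench; its yaw varies
- screen: white luminous screen in a grey frame, 120 mm (its x) x 150 (its y) over the frame, sloping at 60 degrees to the bench. Origin at the centre of its face, 70 mm above the bench; z is the outward normal (to the viewer's +x side, 30 degrees above level), x points straight down the slope, y is level
- beaker: open glass beaker, 68 mm across, 90 mm tall; bystander; origin at the centre of its underside
- amber_jar: brown glass jar with black cap, 66 mm across, 120 mm tall; bystander; origin at the centre of its underside
- white_bottle: white plastic bottle with blue cap, 60 mm across, 150 mm tall; bystander; origin at the centre of its underside
- weight: brass balance weight, 34 mm across, 50 mm tall; bystander; origin at the centre of its underside
- scoop: thin steel lab scoop lying flat, 170 mm long; bystander
Mind the look-alikes: they are no part of the job. There is more than one size of the orange_pane; the one meant has the size given above.

How it is judged:
By the outcome, as a careful person would: the job done as asked, in the order asked, and still so for the second after the job is handed in, while the arm keeps its last pose, push and grip.
It also fails if it takes over 35 s, if anything falls off the work surface, if the arm or the gripper's body presses on something with over 40 N, if the wrist force passes 120 N, or if a joint passes its speed limit or range.

## Working session

There is one attempt and no reset: what is moved stays moved. The work goes in short steps, Python scripts to look and compute and a tool call to move; the robot and the scene stay as the last step left them, time stands still between calls to the robot, and variables do not carry over. Pictures are saved under pics/ and viewed, at most 10 in all, crops included, and the job is handed in when it is done.

Besides the shell and the picture viewer there is one more tool, called after "Emit:" as name([rows], argument=value, ...), one row to a line, values as JSON. jog_arm: Moves the arm, as the interface text tells. Its arguments: {"type":"object","properties":{"increments":{"type":"array"},"grip":{"type":"number"}},"required":["increments"]}

```bash
ls; mkdir -p pics
python3 - <<'E'
from station import sense, eyes, r
import cv2,numpy as np
print([x for x in dir(r) if x[0]!='_'])
s=sense(); print(s)
for c in("scene","top"):
    im=eyes.capture(c); cv2.imwrite(f"pics/{c}0.png",im)
    k=eyes.get_calibration(c); np.savez(f"{c}.npz",K=k["camera_matrix"],R=k["R"],t=k["t"]); print(c,(-np.array(k["R"]).T@k["t"]).round(3),np.array(k["camera_matrix"]).round(1).tolist())
    for n in["orange_pane","green_pane","grey_pane","rack","viewer","screen","beaker","amber_jar","white_bottle","weight","scoop"]:
        print(c,n,[(np.round(d["centre"],3).tolist(),round(d["conf"],2)) for d in eyes.spot_in(c,n)])
E
```

```text
pics
['PlanningError', 'finish_job', 'tcp_to_grasp']
{'time_s': 0.0, 'joints': array([ 8.78121203e+01,  2.20901392e+01,  3.80185621e-01, -2.69048599e-02,
       -6.84124443e+01, -1.48166845e+01]), 'joint_velocities': array([ 0.08698114, -0.04938352,  0.07220098, -0.03037079, -0.11414938,
       -0.04155785]), 'effort': array([-1.11152145e-03, -3.90666461e+01,  1.87408143e+01,  4.21985105e+00,
        1.10103789e-02, -1.91321715e-04]), 'tcp_pos': array([0.18268886, 0.59748797, 0.40367391]), 'ee_rot': array([[ 9.56230818e-01, -2.92612978e-01, -5.17874840e-04],
       [-2.92613410e-01, -9.56228480e-01, -2.11797862e-03],
       [ 1.24541360e-04,  2.17681355e-03, -9.99997623e-01]]), 'wrist_force': array([-0.11117575,  0.39965788,  0.45332985]), 'moment': array([-0.04013131, -0.00316943, -0.08334579]), 'gripper_force': 0.0, 'gripper_width': 1.0015050012819837}
scene [0.997 0.421 0.928] [[358.9, 0.0, 259.2], [0.0, 358.9, 192.5], [0.0, 0.0, 1.0]]
scene orange_pane [([0.587, 0.151, 0.086], 0.81), ([0.612, -0.003, 0.038], 0.78)]
scene green_pane [([0.534, 0.178, 0.08], 0.63), ([0.631, -0.409, 
[... 610 characters left out ...]
 190.2], [0.0, 0.0, 1.0]]
top orange_pane [([0.582, 0.15, 0.095], 0.54), ([0.55, -0.161, 0.026], 0.53), ([0.57, 0.15, 0.012], 0.49)]
top green_pane [([0.53, 0.171, 0.106], 0.48)]
top grey_pane [([0.428, -0.014, 0.032], 0.64), ([0.636, 0.124, 0.089], 0.52)]
top rack [([0.576, 0.148, 0.011], 0.74)]
top viewer [([0.55, -0.159, 0.026], 0.64)]
top screen [([0.55, -0.16, 0.089], 0.58)]
top beaker [([0.779, -0.006, 0.051], 0.81)]
top amber_jar [([0.613, -0.422, 0.112], 0.9)]
top white_bottle [([0.609, 0.372, 0.099], 0.64)]
top weight [([0.551, -0.165, 0.09], 0.71), ([0.426, -0.013, 0.031], 0.69)]
top scoop [([0.435, 0.349, 0.003], 0.76), ([0.611, 0.372, 0.102], 0.35), ([0.581, 0.153, 0.096], 0.23)]
```

Run:
```python
import cv2
for c in("scene","top"): cv2.imwrite(f"pics/{c}0b.png",cv2.resize(cv2.imread(f"pics/{c}0.png"),(800,600),interpolation=cv2.INTER_CUBIC))
```

```text
(no output)
```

View pics/scene0b.png

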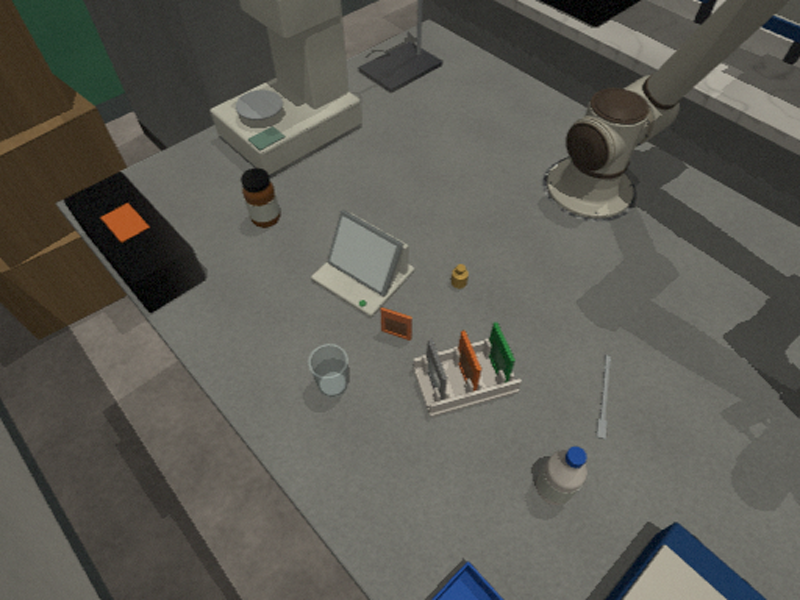

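View pics/top0b.png

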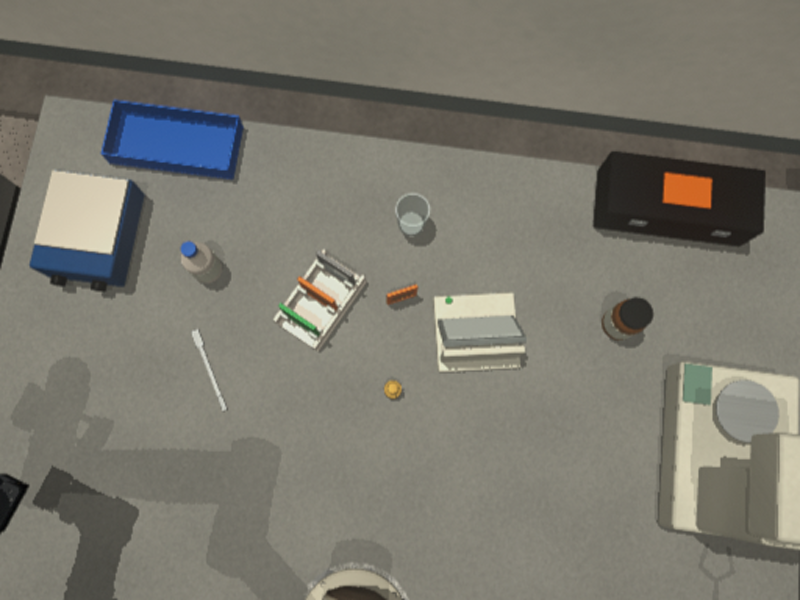

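```bash
cat > h.py <<'E'
import numpy as np,cv2
from scipy.optimize import minimize
C={c:np.load(f"{c}.npz") for c in("scene","top")}
S=4
def proj(c,P):
    k=C[c]; q=(np.asarray(P)@k["R"].T+k["t"])@k["K"].T; return q[:,:2]/q[:,2:]
def hull(c,P):
    m=np.zeros((384*S,512*S),np.uint8)
    h=cv2.convexHull((((proj(c,P)+.5)*S-.5)*16).round().astype(np.int32))
    cv2.fillConvexPoly(m,h,1,shift=4); return m>0
def up(m): return cv2.resize(m.astype(np.float32),None,fx=S,fy=S,interpolation=cv2.INTER_LINEAR)>.5
def box(x,y,yaw,z0,z1,w=.08,t=.008):
    n=np.array([np.cos(yaw),np.sin(yaw)]);u=np.array([-n[1],n[0]])
    return [np.r_[np.array([x,y])+a*n*t/2+b*u*w/2,z] for a in(-1,1) for b in(-1,1) for z in(z0,z1)]
def quad(x,y,yaw,s=.12,w=.15,z=.07):
    h=np.array([np.cos(yaw),np.sin(yaw),0]);u=np.array([-h[1],h[0],0]);d=h*.5-np.array([0,0,.866])
    return [np.array([x,y,z])+a*d*s/2+b*u*w/2 for a in(-1,1) for b in(-1,1)]
E
cat > fit.py <<'E'
from station import eyes
from h import *
M={}
for c,guess in(("scene",None),("top",None)):
    eyes.capture(c)
    for n in("orange_pane","screen"):
        L=eyes.outline_of(c,n); tgt=(.585,.151,.085) if n[0]=="o" else (.56,-.155,.075)
        px=proj(c,[tgt])[0]
        best=min(L,key=lambda d:np.linalg.norm(np.argwhere(d["mask"]).mean(0)[::-1]-px))
        print(c,n,best["conf"],best["mask"].sum(),np.argwhere(best["mask"]).mean(0)[::-1],px); M[c,n]=best["mask"]
np.savez("masks.npz",**{"_".join(k):v for k,v in M.items()})
def cost(p,n,cams):
    x,y,w=p[0]*.01,p[1]*.01,p[2]*.1;e=0
    for c in cams:
        m=up(M[c,n])
        if n[0]=="o": f,t=hull(c,box(x,y,w,.01,.11)),hull(c,box(x,y,w,.06,.11))
        else: f=t=hull(c,quad(x,y,w))
        e+=((m&~f).sum()+(t&~m).sum())/t.sum()
    return e
for n,p0 in(("orange_pane",[58.5,15.1,-4.3]),("screen",[56,-15.5,-.5])):
    for cams in(["scene"],["top"],["scene","top"]):
        r=minimize(cost,p0,args=(n,cams),method="Nelder-Mead",options=dict(initial_simplex=np.array(p0)+np.array([[0,0,0],[1,0,0],[0,1,0],[0,0,1.]])))
        print(n,cams,r.x[:2]*.01,np.degrees(r.x[2]*.1),r.fun)
E
python3 fit.py
```

```text
scene orange_pane 0.72 311 [299.8488746  230.60450161] [300.09083337 227.84894518]
scene screen 0.59 1532 [233.38446475 161.59856397] [233.34389682 161.06472923]
top orange_pane 0.49 163 [202.26380368 187.94478528] [202.56593693 187.31160011]
top screen 0.82 899 [307.64961068 211.61846496] [305.25418442 210.14307792]
orange_pane ['scene'] [0.58586515 0.15255279] -28.346687316806182 0.08202927814235235
orange_pane ['top'] [0.58418535 0.15101248] -28.004576390703956 0.09342560553633218
orange_pane ['scene', 'top'] [0.58481057 0.15174441] -28.00390246323772 0.18520734557363358
screen ['scene'] [ 0.56073969 -0.15803087] 10.569471715640606 0.034969072164948455
screen ['top'] [ 0.55686221 -0.16270123] 10.725049973007128 0.18408609163541498
screen ['scene', 'top'] [ 0.56002884 -0.15983291] 11.405475406312762 0.2462573198180299
```

Emit:
jog_arm([
  [1, 0.6, 0, 0],
  [1, 0.6, 0, 0],
  [1, 0.6, 0, 0],
  [1, 0.6, 0, 0],
  [1, 0.6, 0, 0],
  [1, 0.6, 0, 0],
  [1, 0.6, 0, 0],
  [1, 0.6, 0, 0],
  [1, 0.6, 0, 0],
  [1, 0.6, 0, 0],
])

```text
time_s: 2.5
tcp_pos: [0.3398, 0.4228, 0.405]
ee_rot: [[0.956, -0.293, 0.0], [-0.293, -0.956, 0.0], [0.0, -0.0, -1.0]]
wrist_force: [-0.4, -0.2, -0.5]
gripper_width: 0.999
gripper_force: 0.0
```

Emit:
jog_arm([
  [1, 0.4, 0, 0],
  [1, 0.4, 0, 0],
  [1, 0.4, 0, 0],
  [1, 0.4, 0, 0],
  [1, 0.4, 0, 0],
  [1, 0.4, 0, 0],
  [1, 0.4, 0, 0],
  [1, 0.4, 0, 0],
  [1, 0.4, 0, 0],
  [1, 0.4, 0, 0],
])

```text
time_s: 3.5
tcp_pos: [0.5074, 0.2878, 0.405]
ee_rot: [[0.956, -0.293, 0.0], [-0.293, -0.956, 0.0], [0.0, -0.0, -1.0]]
wrist_force: [-0.1, 0.5, -0.3]
gripper_width: 0.996
gripper_force: 0.0
```

Emit:
jog_arm([
  [1, 0.4, 0, 0],
  [1, 0.4, 0, 0],
  [1, 0.4, 0, 0],
  [1, 0.4, 0, 0],
  [1, 0.4, 0, 0],
  [1, 0.4, 0, 0],
  [1, 0.4, 0, 0],
  [1, 0.4, 0, 0],
  [1, 0.4, 0, 0],
  [1, 0.4, 0, 0],
])

```text
time_s: 4.5
tcp_pos: [0.6751, 0.1528, 0.4049]
ee_rot: [[0.956, -0.293, 0.0], [-0.293, -0.956, -0.0], [0.0, 0.0, -1.0]]
wrist_force: [0.2, 0.3, -0.3]
gripper_width: 1.001
gripper_force: 0.0
```

Emit:
jog_arm([
  [1, 0.4, 0, 0],
  [1, 0.4, 0, 0],
  [1, 0.4, 0, 0],
  [1, 0.4, 0, 0],
  [1, 0.4, 0, 0],
  [1, 0.4, 0, 0],
])

```text
time_s: 5.1
tcp_pos: [0.7758, 0.0717, 0.4048]
ee_rot: [[0.956, -0.293, -0.0], [-0.293, -0.956, -0.0], [-0.0, 0.0, -1.0]]
wrist_force: [1.3, -0.4, 0.1]
gripper_width: 0.999
gripper_force: 0.0
```

Emit:
jog_arm([
  [1, 0, 0, 0],
  [1, -0.2, 0, 0],
  [1, -0.2, 0, 0],
  [1, -0.2, 0, 0],
  [1, -0.2, 0, 0],
  [1, -0.2, 0, 0],
  [1, -0.2, 0, 0],
  [1, -0.2, 0, 0],
])

```text
time_s: 5.9
tcp_pos: [0.9271, 0.0511, 0.3999]
ee_rot: [[0.956, -0.294, 0.006], [-0.294, -0.956, -0.002], [0.006, 0.001, -1.0]]
wrist_force: [37.8, 11.9, 57.1]
gripper_width: 1.001
gripper_force: 0.0
```

```bash
python3 -c "
from station import sense
s=sense();print(s['joints'].round(2),s['time_s'],s['ee_rot'].round(3).tolist(),s['tcp_pos'])"
```

```text
[  13.1    64.36   80.68    0.22 -106.02   59.87] 5.9 [[0.956, -0.294, 0.006], [-0.294, -0.956, -0.002], [0.006, 0.001, -1.0]] [0.92706823 0.05114345 0.39993083]
```

Emit:
jog_arm([
  [0.4, -0.1, 0, 0],
  [0.4, -0.1, 0, 0],
  [0.4, -0.1, 0, 0],
])

```text
time_s: 6.2
tcp_pos: [0.9307, 0.05, 0.3976]
ee_rot: [[0.956, -0.293, 0.027], [-0.293, -0.956, 0.0], [0.025, -0.008, -1.0]]
wrist_force: [-1.2, 0.5, 0.4]
gripper_width: 1.003
gripper_force: 0.0
```

```bash
python3 -c "
from station import sense
s=sense();print(s['joints'].round(2),s['time_s'],s['ee_rot'].round(3).tolist(),s['tcp_pos'])"
```

```text
[  13.     64.52   80.66    0.35 -104.65   60.07] 6.2 [[0.956, -0.293, 0.027], [-0.293, -0.956, 0.0], [0.025, -0.008, -1.0]] [0.9306514  0.05004378 0.39763391]
```

Emit:
jog_arm([
  [-0.5, 0, 0, -1],
  [-1, -0.1, 0, -1],
  [-1, -0.15, 0, -1],
  [-0.97, -0.22, 0, -1],
  [-0.95, -0.3, 0, -1],
  [-0.93, -0.38, 0, -1],
  [-0.9, -0.45, 0, -1],
  [-0.85, -0.52, 0, -1],
  [-0.8, -0.6, 0, -1],
  [-0.76, -0.65, 0, -1],
], grip=32)

```text
time_s: 7.2
tcp_pos: [0.7475, 0.1051, 0.3952]
ee_rot: [[0.874, 0.485, 0.029], [0.485, -0.874, 0.002], [0.027, 0.012, -1.0]]
wrist_force: [-0.6, 0.6, 0.4]
gripper_width: 0.372
gripper_force: 0.0
```

Emit:
jog_arm([
  [-0.71, -0.71, 0, -1],
  [-0.65, -0.76, 0, -1],
  [-0.58, -0.8, 0, -1],
  [-0.52, -0.85, 0, -1],
  [-0.45, -0.9, 0, -1],
  [-0.37, -0.92, 0, -1],
  [-0.3, -0.95, 0, -1],
  [-0.22, -0.97, 0, -0.3],
  [0, 0, 0, 0],
  [0, 0, 0, 0],
])

```text
time_s: 8.2
tcp_pos: [0.5955, 0.1494, 0.3906]
ee_rot: [[0.464, 0.885, 0.028], [0.886, -0.465, 0.003], [0.015, 0.023, -1.0]]
wrist_force: [0.1, 0.3, 0.2]
gripper_width: 0.365
gripper_force: 0.0
```

```bash
cat > need.py <<'E'
import sys,numpy as np
from station import sense
# usage: need.py gx gy gz  -> tool-frame move (in units of 20mm) for grasp point
s=sense();R=s['ee_rot'];g=s['tcp_pos']+.164*R[:,2]
print(s['time_s'],'joints',s['joints'].round(1),'z',R[:,2].round(3),'yaz',np.degrees(np.arctan2(R[1,1],R[0,1])).round(2),'g',g.round(4))
if len(sys.argv)>3: print('tool units',(R.T@(np.array(sys.argv[1:4],float)-g)/.02).round(2))
E
python3 need.py .585 .152 .2
```

```text
8.2 joints [ 29.3  21.2  -3.2   0.7 -64.1 122.7] z [ 0.028  0.003 -1.   ] yaz -27.69 g [0.6    0.1499 0.2267]
tool units [-0.28 -0.74  1.31]
```

Emit:
jog_arm([
  [-0.36, -0.86, 0, 0],
  [0, 0, 1, 0],
  [0, 0, 1, 0],
  [0, 0, 1, 0],
  [0, 0, 1, 0],
  [0, 0, 1, 0],
  [0, 0, 0.6, -0.06],
  [0, 0, 0, 0],
])

```text
time_s: 9.0
tcp_pos: [0.5797, 0.1507, 0.2737]
ee_rot: [[0.461, 0.887, 0.02], [0.887, -0.461, -0.001], [0.008, 0.018, -1.0]]
wrist_force: [-0.1, -0.4, 0.8]
gripper_width: 0.369
gripper_force: 0.0
```

```bash
python3 need.py .585 .152 .095
python3 - <<'E'
from station import eyes
import cv2
from h import *
a=eyes.capture("scene");b=eyes.capture("top")
x,y=proj("scene",[(.585,.152,.1)])[0].astype(int);a=a[y-60:y+60,x-60:x+60]
x,y=proj("top",[(.585,.152,.1)])[0].astype(int);b=b[y-60:y+60,x-60:x+60]
cv2.imwrite("pics/g1.png",cv2.resize(np.hstack([a,b]),None,fx=3.3,fy=3.3,interpolation=cv2.INTER_CUBIC))
E
```

```text
9.0 joints [ 30.2  26.3 -13.7   0.8 -49.1 121.8] z [ 0.02  -0.001 -1.   ] yaz -27.48 g [0.5829 0.1505 0.1097]
tool units [0.11 0.04 0.74]
```

View pics/g1.png

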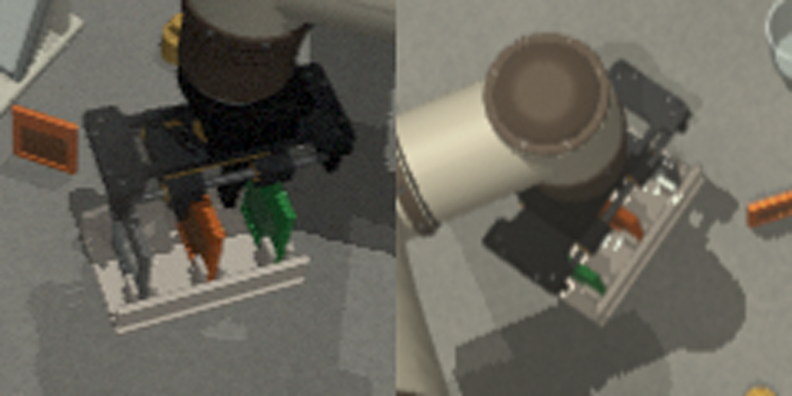

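Emit:
jog_arm([
  [0.1, 0, 0.7, 0],
])

```text
time_s: 9.2
tcp_pos: [0.5819, 0.1532, 0.2639]
ee_rot: [[0.46, 0.887, 0.029], [0.888, -0.46, 0.003], [0.016, 0.024, -1.0]]
wrist_force: [0.8, 0.9, 0.3]
gripper_width: 0.369
gripper_force: 0.0
```

Emit:
jog_arm([
  [0, 0, 0, 0],
  [0, 0, 0, 0],
  [0, 0, 0, 0],
  [0, 0, 0, 0],
  [0, 0, 0, 0],
], grip=0)

```text
time_s: 9.7
tcp_pos: [0.5808, 0.1528, 0.2614]
ee_rot: [[0.46, 0.887, 0.023], [0.888, -0.461, 0.0], [0.011, 0.02, -1.0]]
wrist_force: [0.3, 0.4, -0.1]
gripper_width: 0.088
gripper_force: 30.0
```

Emit:
jog_arm([
  [0.005, 0.01, -0.3, 0],
  [0.01, 0.01, -0.6, 0],
  [0.015, 0.02, -1, 0],
  [0.015, 0.02, -1, 0],
  [0.015, 0.02, -1, 0],
  [0.015, 0.02, -1, 0],
  [0.015, 0.02, -1, 0],
  [0.015, 0.02, -1, 0],
  [0.015, 0.02, -0.7, 0],
])

```text
time_s: 10.6
tcp_pos: [0.5809, 0.1533, 0.4156]
ee_rot: [[0.461, 0.887, 0.023], [0.888, -0.461, 0.001], [0.012, 0.02, -1.0]]
wrist_force: [0.8, 0.6, -2.0]
gripper_width: 0.09
gripper_force: 30.0
```

```bash
python3 need.py
python3 - <<'E'
from station import eyes
import cv2
from h import *
a=eyes.capture("scene")
x,y=proj("scene",[(.585,.152,.1)])[0].astype(int);a=a[y-80:y+60,x-70:x+70]
cv2.imwrite("pics/g2.png",cv2.resize(a,None,fx=3.5,fy=3.5,interpolation=cv2.INTER_CUBIC))
E
```

```text
10.6 joints [ 30.3  19.   -2.8   0.7 -67.  122. ] z [ 0.023  0.001 -1.   ] yaz -27.44 g [0.5847 0.1535 0.2516]
```

View pics/g2.png

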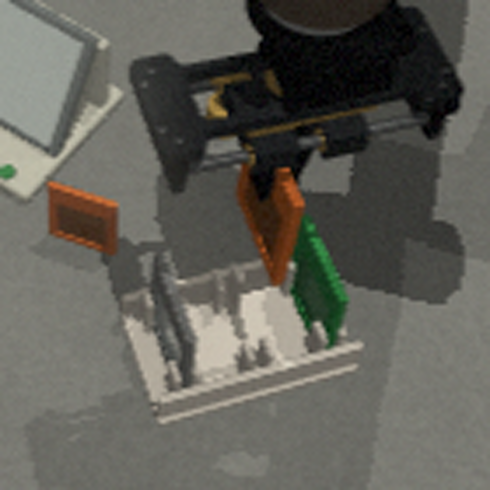

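Emit:
jog_arm([
  [0.08, 0.5, 0, 0.5],
  [0.2, 0.97, 0, 1],
  [0.3, 0.95, 0, 1],
  [0.37, 0.92, 0, 1],
  [0.45, 0.89, 0, 1],
  [0.52, 0.85, 0, 1],
  [0.58, 0.81, 0, 1],
  [0.64, 0.76, 0, 1],
  [0.7, 0.71, 0, 1],
  [0.75, 0.65, 0, 1],
])

```text
time_s: 11.65
tcp_pos: [0.7631, 0.097, 0.4147]
ee_rot: [[0.947, 0.321, 0.018], [0.321, -0.947, -0.001], [0.017, 0.006, -1.0]]
wrist_force: [-0.1, 0.7, -2.1]
gripper_width: 0.085
gripper_force: 30.0
```

Emit:
jog_arm([
  [0.8, 0.6, 0, 1],
  [0.85, 0.52, 0, 1],
  [0.88, 0.45, 0, 1],
  [0.92, 0.38, 0, 1],
  [0.94, 0.3, 0, 1],
  [0.8, 0.2, 0, 1],
  [0.5, 0.1, 0, 1],
  [0, 0, 0, 1],
  [0, 0, 0, 1],
  [0, 0, 0, 1],
])

```text
time_s: 12.65
tcp_pos: [0.8829, 0.0591, 0.4163]
ee_rot: [[0.89, -0.456, 0.017], [-0.456, -0.89, -0.0], [0.016, -0.008, -1.0]]
wrist_force: [-0.3, 0.8, -2.6]
gripper_width: 0.089
gripper_force: 30.0
```

```bash
python3 need.py
```

```text
12.65 joints [ 14.3  52.4  57.2   0.3 -93.8  48.6] z [ 0.017 -0.    -1.   ] yaz -117.12 g [0.8857 0.059  0.2523]
```

Emit:
jog_arm([
  [0.4, -0.3, 0, 1],
  [0.37, -0.33, 0, 1],
  [0.34, -0.36, 0, 1],
  [0.3, -0.4, 0, 1],
  [0.28, -0.42, 0, 1],
  [0.5, -0.87, 0, 1],
  [0.42, -0.91, 0, 1],
  [0.35, -0.94, 0, 1],
  [0.27, -0.96, 0, 1],
  [0.2, -0.98, 0, 1],
])

```text
time_s: 13.65
tcp_pos: [0.939, 0.0805, 0.3897]
ee_rot: [[0.292, -0.953, 0.084], [-0.956, -0.293, 0.001], [0.024, -0.081, -0.996]]
wrist_force: [0.4, 0.2, -0.7]
gripper_width: 0.087
gripper_force: 30.0
```

```bash
python3 need.py
```

```text
13.65 joints [  14.8   65.1   80.5    1.2 -100.7    2.5] z [ 0.084  0.001 -0.996] yaz -162.88 g [0.9528 0.0807 0.2263]
```

Emit:
jog_arm([
  [0, -1, -0.3, 0.7],
  [0, -1, -0.3, 0],
  [0, -1, -0.3, 0],
  [0, -1, -0.3, 0],
  [0, -1, -0.3, 0],
  [0, -1, -0.3, 0],
  [0, -1, -0.3, 0],
  [0, -1, -0.3, 0],
  [0, -1, -0.3, 0],
  [0, -1, -0.3, 0],
])

```text
time_s: 14.65
tcp_pos: [0.9436, 0.1134, 0.4164]
ee_rot: [[0.24, -0.946, 0.22], [-0.97, -0.244, 0.008], [0.046, -0.215, -0.975]]
wrist_force: [1.0, 0.0, -1.5]
gripper_width: 0.093
gripper_force: 30.0
```

```bash
python3 need.py
```

```text
14.65 joints [ 16.9  64.   80.6   3.2 -94.3  -2.2] z [ 0.22   0.008 -0.975] yaz -165.55 g [0.9797 0.1148 0.2564]
```

Emit:
jog_arm([
  [-0.5, -1, -0.3, 0],
  [-1, -1, -0.2, 0],
  [-1, -1, -0.2, 0],
  [-1, -1, -0.2, 0],
  [-1, -1, -0.2, 0],
  [-1, -1, -0.2, 0],
  [-0.8, -1, -0.2, 0],
  [-0.6, -1, -0.2, 0],
  [-0.4, -1, -0.2, 0],
  [-0.2, -1, -0.2, 0],
])

```text
time_s: 15.65
tcp_pos: [0.9206, 0.271, 0.4355]
ee_rot: [[0.237, -0.91, 0.34], [-0.97, -0.242, 0.029], [0.056, -0.337, -0.94]]
wrist_force: [-0.5, 0.2, -1.4]
gripper_width: 0.09
gripper_force: 30.0
```

```bash
python3 need.py
```

```text
15.65 joints [ 26.9  63.7  80.6   7.4 -88.3 -11.6] z [ 0.34   0.029 -0.94 ] yaz -165.12 g [0.9764 0.2758 0.2814]
```

Emit:
jog_arm([
  [-0.6, -1, -0.2, 0],
  [-0.8, -1, -0.2, 0],
  [-0.8, -1, -0.2, 0],
  [-0.8, -1, -0.2, 0],
  [-0.6, -1, -0.2, 0],
  [-0.3, -1, -0.2, 0],
  [-0.2, -1, -0.2, 0],
  [0, -1, -0.2, 0],
  [0, -1, -0.2, 0],
  [0, -1, -0.2, 0],
])

```text
time_s: 16.65
tcp_pos: [0.9015, 0.3368, 0.4708]
ee_rot: [[0.237, -0.857, 0.458], [-0.97, -0.234, 0.064], [0.052, -0.46, -0.887]]
wrist_force: [-0.0, 0.1, -1.6]
gripper_width: 0.087
gripper_force: 30.0
```

```bash
python3 need.py
```

```text
16.65 joints [ 31.2  62.5  80.6  10.6 -82.6 -15.7] z [ 0.458  0.064 -0.887] yaz -164.7 g [0.9767 0.3473 0.3254]
```

Emit:
jog_arm([
  [-0.2, -1, -0.2, 0],
  [-0.2, -1, -0.2, 0],
  [0, -1, -0.2, 0],
  [0, 0, 0, 0],
])

```text
time_s: 17.05
tcp_pos: [0.8981, 0.3412, 0.4864]
ee_rot: [[0.239, -0.837, 0.492], [-0.97, -0.232, 0.076], [0.051, -0.495, -0.867]]
wrist_force: [1.2, 0.4, -0.9]
gripper_width: 0.086
gripper_force: 30.0
```

```bash
cat > goal.py <<'E'
from station import sense
import numpy as np
from scipy.spatial.transform import Rotation as Ro
s=sense();R=s['ee_rot'];D=.037
a=np.radians(10.7);n=np.array([.866*np.cos(a),.866*np.sin(a),.5]);sc=np.array([.560,-.159,.07])
def err(t): return (R@Ro.from_euler('z',t).as_matrix())[:,1]@-n
ts=np.linspace(-.6,.6,2401);t=ts[np.argmax([err(x) for x in ts])]
mid=s['tcp_pos']+(.164+D)*R[:,2]
print(s['time_s'],'tilt',np.degrees(np.arccos(-R[2,2])).round(2),'az',np.degrees(np.arctan2(R[1,2],R[0,2])).round(2),'turn units',(t/.08).round(2),'resid deg',np.degrees(np.arccos(err(t))).round(2),'mid',mid.round(4))
tgt=sc+.08*n; print('mid target',tgt.round(4),'world delta',(tgt-mid).round(4),'tcp target',(tgt-(.164+D)*R[:,2]).round(3))
R2=R@Ro.from_euler('z',t).as_matrix()
print('tool units now',(R.T@(tgt-mid)/.02).round(2),'after turn',(R2.T@(tgt-mid)/.02).round(2), 'dist to screen',((mid-sc)@n).round(4))
print('roll deg',np.degrees(np.arcsin(R2[2,0])).round(2),'world up in tool',(R2.T@[0,0,1]).round(3))
E
python3 goal.py
```

```text
17.05 tilt 29.84 az 8.79 turn units 0.91 resid deg 0.42 mid [0.9969 0.3565 0.312 ]
mid target [ 0.6281 -0.1461  0.11  ] world delta [-0.3688 -0.5026 -0.202 ] tcp target [ 0.529 -0.161  0.284]
tool units now [19.45 26.28 -2.22] after turn [21.31 24.79 -2.22] dist to screen 0.5757
roll deg 0.82 world up in tool [ 0.014 -0.497 -0.867]
```

Emit:
jog_arm([
  [0.4, 0.4, -0.2, 0.4],
  [0.8, 0.8, -0.3, 0.5],
  [1, 0.9, -0.3, 0],
  [1, 0.9, -0.3, 0],
  [1, 0.9, -0.3, 0],
  [1, 0.9, -0.3, 0],
  [1, 0.9, -0.3, 0],
  [1, 0.9, -0.2, 0],
  [1, 0.9, -0.1, 0],
  [1, 0.9, 0, 0],
])

```text
time_s: 18.05
tcp_pos: [0.7656, 0.1276, 0.4455]
ee_rot: [[0.178, -0.853, 0.491], [-0.984, -0.162, 0.076], [0.015, -0.496, -0.868]]
wrist_force: [0.2, 0.4, -2.3]
gripper_width: 0.088
gripper_force: 30.0
```

```bash
python3 goal.py; python3 need.py
```

```text
18.05 tilt 29.76 az 8.76 turn units 0.01 resid deg 0.46 mid [0.8643 0.1428 0.271 ]
mid target [ 0.6281 -0.1461  0.11  ] world delta [-0.2362 -0.2889 -0.161 ] tcp target [ 0.529 -0.161  0.284]
tool units now [11.99 16.41  0.1 ] after turn [12.  16.4  0.1] dist to screen 0.4079
roll deg 0.84 world up in tool [ 0.015 -0.496 -0.868]
18.05 joints [ 22.3  30.3  13.8   9.5 -44.8 -16.8] z [ 0.491  0.076 -0.868] yaz -169.23 g [0.8461 0.14   0.3031]
```

Run:
```python
import numpy as np
from scipy.optimize import least_squares,fsolve
D=np.array([[87.8,22.04,.453,.183,.598,.405,0,0],[13,64.52,80.66,.9307,.05,.3976,.027,0],[29.3,21.2,-3.2,.5955,.1494,.3906,.024,0],[30.2,26.3,-13.7,.5797,.1507,.2737,.024,0],[14.3,52.4,57.2,.8829,.0591,.4163,.018,0],[22.3,30.3,13.8,.7656,.1276,.4455,.491,.076],[31.2,62.5,80.6,.9015,.3368,.4708,.458,.064]])
def fk(p,q,zx,zy):
    a,z0,l2,l3,b,d,lat=p; j1,j2,j3=np.radians(q)
    rho=a+l2*np.sin(j2)+l3*np.cos(j2-j3+b); zz=-np.sqrt(1-zx*zx-zy*zy)
    return np.array([rho*np.cos(j1)+lat*np.sin(j1)+d*zx, rho*np.sin(j1)-lat*np.cos(j1)+d*zy, z0+l2*np.cos(j2)-l3*np.sin(j2-j3+b)+d*zz])
f=lambda p:np.concatenate([fk(p,r[:3],r[6],r[7])-r[3:6] for r in D])
s=least_squares(f,[0,.3,.4,.4,0,.1,.16]);p=s.x;print(p.round(3),np.abs(s.fun).max())
for T in([.529,-.161,.284],[.58,-.15,.31]):
    q=fsolve(lambda q:fk(p,q,.49,.076)-T,[0,25,-10]);print(T,q, 'j5~',-60+q[1]-q[2])
```

```text
[-0.024  0.159  0.576  0.436 -0.04   0.137  0.159] 0.015196361111874834
[0.529, -0.161, 0.284] [ -1.58540514  17.96096686 -28.48410123] j5~ -13.554931905450712
[0.58, -0.15, 0.31] [ -0.20638984  19.91276127 -20.87004012] j5~ -19.21719860640437
```

Emit:
jog_arm([
  [1, 0.9, 0, 0],
  [1, 0.9, 0, 0],
  [1, 0.9, 0, 0],
  [1, 0.9, 0, 0],
  [1, 0.9, 0, 0],
  [1, 0.9, 0, 0],
  [1, 0.9, 0, 0],
  [1, 0.9, 0, 0],
  [1, 0.9, 0, 0],
  [1, 0.9, 0, 0],
])

```text
time_s: 19.05
tcp_pos: [0.6479, -0.0982, 0.3589]
ee_rot: [[0.179, -0.853, 0.49], [-0.984, -0.163, 0.075], [0.016, -0.496, -0.868]]
wrist_force: [-0.2, -0.5, -1.9]
gripper_width: 0.091
gripper_force: 30.0
```

```bash
python3 goal.py; python3 need.py
```

```text
19.05 tilt 29.72 az 8.73 turn units 0.02 resid deg 0.48 mid [ 0.7464 -0.0831  0.1843]
mid target [ 0.6281 -0.1461  0.11  ] world delta [-0.1183 -0.063  -0.0743] tcp target [ 0.53  -0.161  0.285]
tool units now [1.99 7.4  0.09] after turn [2.   7.4  0.09] dist to screen 0.2279
roll deg 0.85 world up in tool [ 0.015 -0.496 -0.868]
19.05 joints [  5.1  22.2  -7.4  -3.5 -30.8   7.9] z [ 0.49   0.075 -0.868] yaz -169.21 g [ 0.7282 -0.0859  0.2165]
```

Emit:
jog_arm([
  [0.7, 0.9, 0, 0],
  [0.7, 0.9, 0, 0],
  [0.6, 0.9, 0, 0],
  [0, 0.9, 0, 0],
  [0, 0.8, 0, 0],
  [0, 0.5, 0, 0],
  [0, 0.4, 0, 0],
  [0, 0, 0, 0],
])

```text
time_s: 19.85
tcp_pos: [0.5647, -0.1539, 0.3067]
ee_rot: [[0.178, -0.854, 0.489], [-0.984, -0.162, 0.075], [0.015, -0.495, -0.869]]
wrist_force: [0.0, -0.6, -1.8]
gripper_width: 0.089
gripper_force: 30.0
```

```bash
python3 goal.py; python3 need.py
python3 - <<'E'
from station import eyes
import cv2
from h import *
a=eyes.capture("scene");b=eyes.capture("top")
cv2.imwrite("pics/f_s.png",a);cv2.imwrite("pics/f_t.png",b)
x,y=proj("scene",[(.62,-.15,.12)])[0].astype(int);a=a[y-70:y+70,x-65:x+65]
x,y=proj("top",[(.6,-.15,.12)])[0].astype(int);b=b[y-70:y+70,x-65:x+65]
cv2.imwrite("pics/f1.png",cv2.resize(np.hstack([a,b]),None,fx=3,fy=3,interpolation=cv2.INTER_CUBIC))
E
```

```text
19.85 tilt 29.65 az 8.77 turn units 0.01 resid deg 0.53 mid [ 0.663  -0.1388  0.132 ]
mid target [ 0.6281 -0.1461  0.11  ] world delta [-0.0349 -0.0074 -0.022 ] tcp target [ 0.53  -0.161  0.285]
tool units now [0.03 2.1  0.08] after turn [0.04 2.1  0.08] dist to screen 0.1219
roll deg 0.82 world up in tool [ 0.014 -0.495 -0.869]
19.85 joints [ -0.8  19.4 -17.5 -11.5 -24.2  20.5] z [ 0.489  0.075 -0.869] yaz -169.25 g [ 0.6449 -0.1416  0.1642]
```

View pics/f1.png

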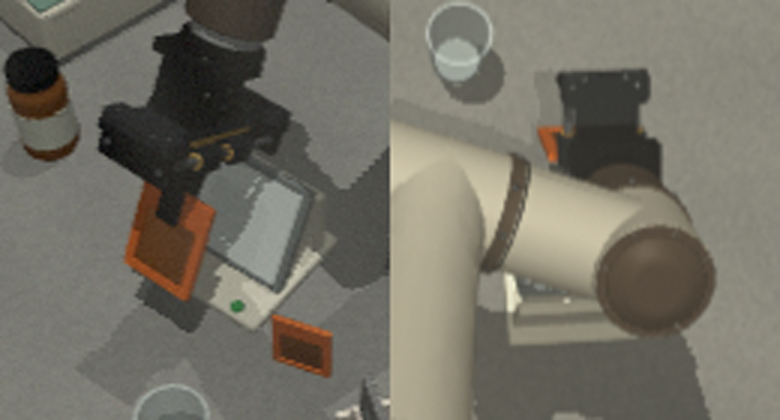

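```bash
cat > chk.py <<'E'
from station import sense,eyes
from h import *
eyes.capture("scene");s=sense();R=s['ee_rot'];g=s['tcp_pos']+.164*R[:,2]
L=eyes.outline_of("scene","orange_pane")
def pts(dx,dz,roll,pit,z0=-.05,z1=.05):
    from scipy.spatial.transform import Rotation as Ro
    R2=R@Ro.from_euler('yx',[roll,pit]).as_matrix(); o=g+R@[dx,0,dz]
    return [o+R2@[a*.04,b*.004,c] for a in(-1,1) for b in(-1,1) for c in(z0,z1)]
px=proj("scene",[g+.037*R[:,2]])[0]
m=min(L,key=lambda d:np.linalg.norm(np.argwhere(d["mask"]).mean(0)[::-1]-px));print(m["conf"],m["mask"].sum())
mu=up(m["mask"])
def cost(q):
    f=hull("scene",pts(q[0]*.01,q[1]*.01,q[2]*.1,q[3]*.1)) 
    return ((mu&~f).sum()+ (f&~mu).sum())/f.sum()
for free in(2,3,4):
    e=lambda q:cost(np.r_[q,np.zeros(4-len(q))]) if len(q)==4 or True else 0
    p0=np.array([0,3.7,0,0])[:free]
    r=minimize(e,p0,method="Nelder-Mead",options=dict(initial_simplex=p0+np.vstack([np.zeros(free),.5*np.eye(free)])))
    print(free,'dx,dz mm',r.x[:2]*10,'roll,pitch deg',np.degrees(r.x[2:]*.1),r.fun)
E
python3 chk.py
```

```text
0.72 691
2 dx,dz mm [-2.7556181  38.94832087] roll,pitch deg [] 0.20597885526795479
3 dx,dz mm [-2.99902908 38.71666189] roll,pitch deg [-0.82487661] 0.2033898305084746
4 dx,dz mm [-2.85318253 39.32864896] roll,pitch deg [-0.26117386 -2.57457226] 0.19820426487093154
```

Emit:
jog_arm([
  [0.17, 0.5, 0, 0],
  [0, 0.6, 0, 0],
  [0, 0.5, 0, 0],
  [0, 0.3, 0, 0],
  [0, 0.2, 0, 0],
  [0, 0, 0, 0],
  [0, 0, 0, 0],
  [0, 0, 0, 0],
])

```text
time_s: 20.85
tcp_pos: [0.5305, -0.164, 0.2864]
ee_rot: [[0.178, -0.853, 0.49], [-0.984, -0.163, 0.075], [0.016, -0.496, -0.868]]
wrist_force: [0.3, 0.0, -3.3]
gripper_width: 0.092
gripper_force: 30.0
```

```bash
python3 goal.py; python3 need.py; python3 chk.py
python3 - <<'E'
from station import eyes
import cv2
from h import *
a=eyes.capture("scene");b=eyes.capture("top")
x,y=proj("scene",[(.60,-.1,.12)])[0].astype(int);a=a[y-75:y+90,x-90:x+90]
x,y=proj("top",[(.6,-.05,.12)])[0].astype(int);b=b[y-75:y+90,x-90:x+90]
cv2.imwrite("pics/f2.png",cv2.resize(np.hstack([a,b]),None,fx=2.2,fy=2.2,interpolation=cv2.INTER_CUBIC))
E
```

```text
20.85 tilt 29.74 az 8.73 turn units 0.02 resid deg 0.47 mid [ 0.629  -0.1489  0.1119]
mid target [ 0.6281 -0.1461  0.11  ] world delta [-0.0009  0.0027 -0.0019] tcp target [ 0.53  -0.161  0.285]
tool units now [-0.14  0.07  0.07] after turn [-0.14  0.07  0.07] dist to screen 0.0813
roll deg 0.85 world up in tool [ 0.015 -0.496 -0.868]
20.85 joints [ -2.3  18.5 -21.4 -15.  -21.5  25.4] z [ 0.49   0.075 -0.868] yaz -169.21 g [ 0.6109 -0.1517  0.144 ]
0.78 635
2 dx,dz mm [-1.99514389 37.3057766 ] roll,pitch deg [] 0.21775376302585875
3 dx,dz mm [-2.21191422 37.123089  ] roll,pitch deg [0.37593583] 0.2170153632363159
4 dx,dz mm [-2.64123318 38.3028838 ] roll,pitch deg [ 0.73188095 -3.18512665] 0.2095827383785499
```

View pics/f2.png

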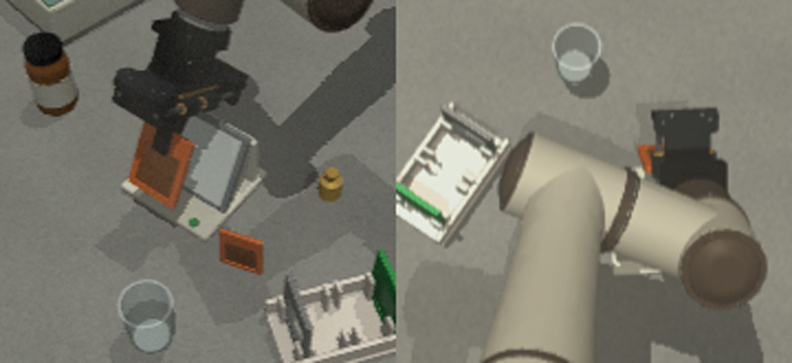

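The latest picture shows the orange pane held in front of the screen (scene half, around pixel 160,170) and leaning parallel to it. The grey and green panes, the beaker, the weight and the small decoy pane stand undisturbed. The arm is steady, so I am handing in.

```bash
python3 -c "
from station import r
print(r.finish_job())"
```

```text
the job is handed in; nothing more can be done
None
```

I handed the job in at about 21 s, with the orange pane held steady in front of the screen: about 81 mm off its face, within 1° of parallel by the tool pose (up to about 3° by a less certain camera fit), and centred to within about 3 mm.

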